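Spring clamp onto a glued lath joint

ROBOT

A 7-joint arm with a two-finger parallel gripper is mounted at the origin on the work surface. World frame = base frame: x ahead of the robot, y to its left, z up, the work surface at z = 0. Lengths are in m, angles in rad, forces in N, time in s.
With the tool pointing down it reaches from about 0.425 to 0.875 m from the base axis. Payload 9.9 kg.
Tool frame: the origin (TCP) lies at the very end of the fingers, on their centre line; the grasp point (between the pads) lies 19 mm behind it (tcp_to_grasp is the distance from the TCP to the grasp point, in m); z points along the fingers, y is the line along which they close (so a half turn about z gives the same grasp; the last joint's range is limited). The gripper opens to 85 mm and grips with 20 to 120 N. Pads are 22 mm wide; open, the fingers measure 114 mm over their backs; the gripper's body (76 mm by 85 mm) begins 54 mm behind the grasp point. The pads swing forward as they close: fully open they stand 13 mm farther back than shut.
Start: joints at [1.063, 0.576, 0.025, 1.437, -0.015, 1.129, -0.057], TCP at [0.278, -0.615, 0.201] pointing down, gripper open.
Joint ranges: [-2.76, 2.76], [-0.34, 2.15], [-1.52, 1.57], [0.19, 2.46], [-1.09, 4.23], [0.17, 1.99], [-2.82, 2.82]. Speed limits (rad/s): [2.22, 2.22, 3.01, 3.01, 3.14, 3.14, 3.14].

INTERFACE

Orientations are given as a unit quaternion [x, y, z, w].
In Python, from station import * gives the robot as it stands. Calls block until the motion is done:
- move_to(position, orientation): joint-space move of the TCP to a pose.
- movel(position, rotation=None, velocity=0.15, guard=None): straight line of the TCP; rotation=None keeps the orientation; velocity is the mean speed in m/s. With guard (N) it stops when the force on the tool has changed by that much, and returns True; else False.
- set_joints(angles): joint-space move.
- grip(opening, grip_force=None): finger opening in m; grip_force is the grip in N (None keeps the last); returns when the fingers have stopped.
- hold(seconds).
- inverse_kinematics(position, orientation): joint angles nearest the present ones, or None.
- state(): the state.
- read_camera(name): name is "side" or "top" or "wrist"; returns a dict with "image" (400x640x3 uint8, red, green, blue), "mtx" (3x3 intrinsics, pixels), "world_to_cam" (4x4, takes a point from world to camera coordinates); the wrist camera has in their place "tool_from_camera" (4x4, takes a point from camera to tool coordinates, whose origin is the TCP and whose axes are the flange's). Camera axes: x right, y down, z forward; pixel columns grow to the right and rows downward; lengths in m; the calibration is good to about 2 mm. The wrist camera is an equidistant fisheye: a pixel r from the principal point sees the ray r / f radians off the axis. A picture is of the moment at which its call begins: read the wrist's pose just before it. There is no depth.
A pose or a line that the arm cannot do raises Unreachable and nothing moves.
- hand_in(): hands the job in; it is judged then, once.
The state is a dict: "t": time; "joint_pos": joint angles; "joint_velocities": joint speeds; "effort": joint torques, N m; "ee_pos": TCP position; "tcp_rot": TCP orientation; "wrist_force": force on the tool from outside, world axes, zero at the start; "ft_torque": the same for the moment, N m; "opening": finger opening in m; "grasp_force": force on a finger pad.
Only numpy, scipy, OpenCV 4.12 (cv2) and the standard library are available. Lean on these libraries where they do the work, as an engineer would, in place of code of your own. Each camera call takes 0.05 s, during which the arm holds its last target. There are 200 camera calls.

TASK

Two laths glued face to face stand in a wooden foot, but the joint has sprung open at the top. Draw the spring clamp out of the little lath rack by its nose, lay it flat on the open bench clear of the rack and let go; then take it by its two handles, squeeze it open and clip it level around both laths, well above the foot, pressing it on slowly and gently with the jaws held open until you feel the laths against its throat before you release it, so that it alone holds the joint shut. Leave the thick single upright bare and the other things on the bench where they are.

Things in the scene. Friction and masses are not known exactly. Their poses are not given: they have to be found in the camera images.
- clamp: Black spring clamp lying on its side, 130 mm long, 32 mm thick, 0.12 kg. Origin: on the hinge axis, at the underside; x points along the nose, y across, z is the hinge axis. Jaw arms reach from x = 8 to 74 mm; shut, their outer faces are flat, parallel, 34 mm apart. Handles reach back to x = -55 mm, 62 mm wide there over the outsides.
- clamp_grip (a point): Middle of the handles, where to squeeze: 46 mm behind the hinge, 16 mm above the underside; axes as the clamp. 54 mm wide here at rest; squeezed to the stop (about 20 N) the handles are parallel, 22 mm over the outsides, reach to x = -62 mm and hold the jaw pads 35 to 46 mm apart. Released, the jaws spring shut. The clamp creeps a few mm forward as it is squeezed.
- clamp_throat (a point): The throat: front of the dark steel block between the jaws, 34 mm ahead of the hinge, 16 mm above the underside; grey jaw pads from 4 to 34 mm ahead of it. Axes as the clamp.
- clamp_left (a joint): Angle of one clamp lever (the other mirrors it): 0 jaws shut, 0.34 rad fully squeezed open, about 0.14 around two 10 mm laths pressed together.
- rack: Low open-fronted rack of laths fixed to the bench, 80 (x) x 92 (y) x 44 mm high, origin at the centre of its underside, open to its own -x. Inner width 76 mm, three slats as a roof 38 to 44 mm above the bench. The clamp's handles lie under the slats, its nose sticks out of the open front (clamp x is about rack -x).
- jig: The wooden foot with the two glued laths, fixed to the bench: foot 90 x 90 x 25 mm, origin at the centre of its underside. The laths stand at its middle, each 26 mm wide along jig x and 10 mm thick along jig y, up to z = 170 mm. The one on the +y side is rigid; the one on the -y side leans out to -y. Clip from jig -x (moving along +x) or from +x, jaws closing along jig y.
- jig_joint (a point): Point on the glue face between the two laths when pressed together, in the middle of their width, 100 mm above the bench; axes as the jig.
- loose_lath (a joint): Lean of the sprung lath about its foot (25 mm above the bench): 0 is pressed shut, 0.06 rad sprung open (4.5 mm gap at 100 mm height).
- stand: A like wooden foot (90 x 90 x 25 mm) with a single upright 26 x 20 mm, 170 mm high, fixed; not to be clamped. Origin at the centre of its underside.
- stapler: Air stapler lying on its side, about 200 x 190 x 50 mm, blue, black and metal; leave alone.
- bottle: Clear water bottle, 64 mm across, 200 mm tall; leave alone.
- hammer: Hammer lying along its x; leave alone.
- wrench: Steel wrench lying along its x; leave alone.
- lath_a: Lath offcut 180 x 22 x 9 mm along its x, lying on the bench; leave alone.
- lath_b: Lath offcut 220 x 22 x 9 mm along its x, lying on the bench; leave alone.
- staple_box: Cardboard box of staples 110 x 70 x 30 mm; leave alone.

How it is judged:
On the way, in this order (a step that is already met when the one before it is completed fails the run):
1. the clamp lies flat on the bench, its hinge at least 105 mm in front of the rack's middle (handles out from under the slats), let go (x of clamp in the frame of rack below -0.105 m and height (world z) of clamp below 0.006 m and angle between clamp's own z axis and vertical below 0.1 rad and contact force between clamp and the fingers below 0.1 N and linear speed of clamp below 0.02 m/s), for 0.2 s.
2. jaws squeezed open around both laths, the clamp is pressed home: throat against the laths with over 2 N (value of joint clamp_left above 0.2 rad and contact force between clamp and jig above 2 N and x of jig_joint in the frame of clamp between 0.035 and 0.052 m and height (world z) of clamp above 0.04 m), for 0.1 s.
At the end, for the whole second after the job is handed in: Clamp at rest on both laths: their middle 35-52 mm ahead of its hinge (47 = fully home), within 8 mm of its midline; underside 40-140 mm above the bench; level within 0.2 rad; levers at 0.08-0.2 rad; sprung lath under 0.012 rad; bystanders moved under 30 mm (x of jig_joint in the frame of clamp between 0.035 and 0.052 m and y of jig_joint in the frame of clamp between -0.008 and 0.008 m and height (world z) of clamp between 0.04 and 0.14 m and angle between clamp's own z axis and vertical below 0.2 rad and value of joint loose_lath below 0.012 rad and value of joint clamp_left between 0.08 and 0.2 rad and linear speed of clamp below 0.02 m/s); the robot touches nothing.
It fails at once if a bystander is shifted by more than 30 mm (distance of any of stapler, bottle, hammer, wrench, lath_a, lath_b, staple_box from where it was at the start of the episode above 0.03 m).
It fails at once if the clamp, jaws held open, is rammed against the laths with over 40 N (value of joint clamp_left above 0.25 rad and contact force between clamp and jig above 40 N).
It also fails if it takes over 43 s, if anything falls off the work surface, if the arm or the gripper's body presses on something with over 40 N, if the wrist force passes 120 N, or if a joint passes its speed limit or range.

## Working session

There is one attempt and no reset: what is moved stays moved. The work goes in short steps, each a Python script; the robot and the scene stay as the last script left them, time stands still between calls to the robot, and variables do not carry over. Pictures are saved under pics/ and viewed, at most 10 in all, crops included, and the job is handed in when it is done.

```bash
mkdir -p pics; ls; python3 - <<'E'
from station import *
import cv2,numpy as np
s=state();print(s['t'],s['ee_pos'],s['tcp_rot'],s['opening'])
for n in ("top","side"):
    c=read_camera(n);cv2.imwrite(f"pics/{n}0.png",c["image"][:,:,::-1]);print(n,c["mtx"].tolist(),np.round(c["world_to_cam"],4).tolist())
c=read_camera("wrist");print(c["mtx"].tolist(),np.round(c["tool_from_camera"],4).tolist());cv2.imwrite("pics/wrist0.png",c["image"][:,:,::-1])
E
```

```text
pics
0.0 [ 0.27738274 -0.61480201  0.20055956] [ 9.77623116e-01  2.10362436e-01 -2.12317667e-04 -8.02187706e-04] 0.0853003798775786
top [[441.6861548177617, 0.0, 319.13317799997384], [0.0, 441.6861548177617, 201.6175152731368], [0.0, 0.0, 1.0]] [[-0.0204, -0.9998, 0.0058, 0.0493], [-0.9899, 0.0194, -0.1408, 0.5402], [0.1406, -0.0086, -0.99, 1.4935], [0.0, 0.0, 0.0, 1.0]]
side [[402.6419467646325, 0.0, 323.9475503654205], [0.0, 402.6419467646325, 198.00684892980112], [0.0, 0.0, 1.0]] [[-0.766, -0.6428, 0.0031, 0.4462], [-0.3191, 0.376, -0.8699, 0.2305], [0.558, -0.6674, -0.4932, 1.1163], [0.0, 0.0, 0.0, 1.0]]
[[309.70691628693146, 0.0, 318.9112959226133], [0.0, 309.70691628693146, 197.3677817106021], [0.0, 0.0, 1.0]] [[-0.001, -0.9512, -0.3085, 0.0799], [1.0, -0.0009, -0.0006, 0.0003], [0.0003, -0.3085, 0.9512, -0.1721], [0.0, 0.0, 0.0, 1.0]]
```

View pics/top0.png

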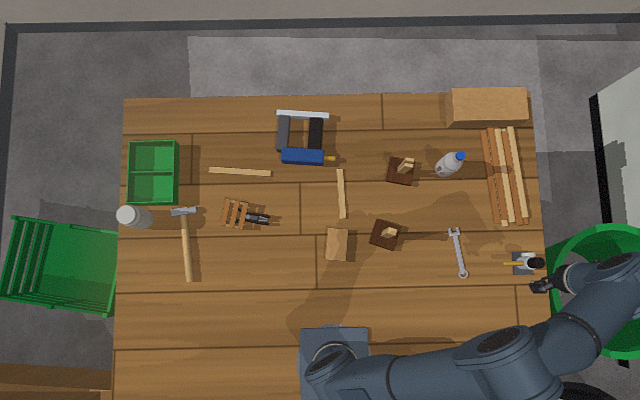

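View pics/side0.png

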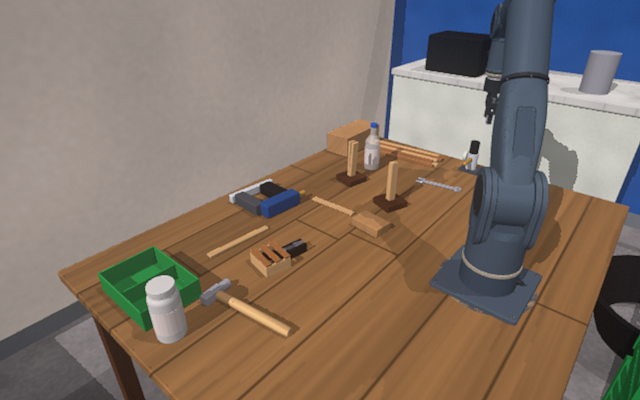

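The top view shows the rack at about (237,212) with the clamp nose pointing right to about (268,219). The feet are at (402,171) and (386,235). In the side view the far foot (352,165) seems to carry the split laths. I'll zoom in to confirm.

```bash
cat > h.py <<'E'
import numpy as np,cv2
from station import *
def ray(c,u,v,z):
    "pixel -> world point on plane z (fixed cameras)"
    T=np.linalg.inv(c["world_to_cam"]);d=T[:3,:3]@np.linalg.inv(c["mtx"])@[u,v,1];o=T[:3,3]
    return o+d*(z-o[2])/d[2]
def proj(c,p):
    q=c["world_to_cam"]@np.r_[p,1];q=c["mtx"]@q[:3];return q[:2]/q[2]
E
python3 - <<'E'
import cv2,numpy as np
t=cv2.imread("pics/top0.png");s=cv2.imread("pics/side0.png")
a=cv2.resize(t[190:235,210:285],(400,240),interpolation=cv2.INTER_CUBIC)
b=cv2.resize(t[150:260,365:425],None,fx=5,fy=5,interpolation=cv2.INTER_CUBIC) # 300x550
d=cv2.resize(s[130:220,325:415],(400,400)[:2],interpolation=cv2.INTER_CUBIC)
im=np.zeros((600,800,3),np.uint8);im[:240,:400]=a;im[:550,400:700]=b;im[200+0:600,0:400][40:]=cv2.resize(d,(400,360));cv2.imwrite("pics/z0.png",im)
E
python3 - <<'E'
import sys;sys.path.insert(0,'.')
from h import *
c=read_camera("top")
for n,u,v,z in (("rack",237,212,.044),("nose",268,219,.016),("footfar",400,172,.025),("footnear",385,235,.025),("staplebox",338,244,.03),("wrench",457,250,0),("lathb top",340,170,0),("lathb bot",342,217,0),("bottle",450,163,.1),("stapler",303,157,.03)):print(n,ray(c,u,v,z).round(3))
E
```

```text
rack [0.51  0.322 0.044]
nose [0.486 0.218 0.016]
footfar [ 0.643 -0.25   0.025]
footnear [ 0.422 -0.187  0.025]
staplebox [ 0.394 -0.023  0.03 ]
wrench [ 0.366 -0.442  0.   ]
lathb top [ 0.66  -0.039  0.   ]
lathb bot [ 0.49  -0.042  0.   ]
bottle [ 0.655 -0.405  0.1  ]
stapler [0.703 0.092 0.03 ]
```

View pics/z0.png

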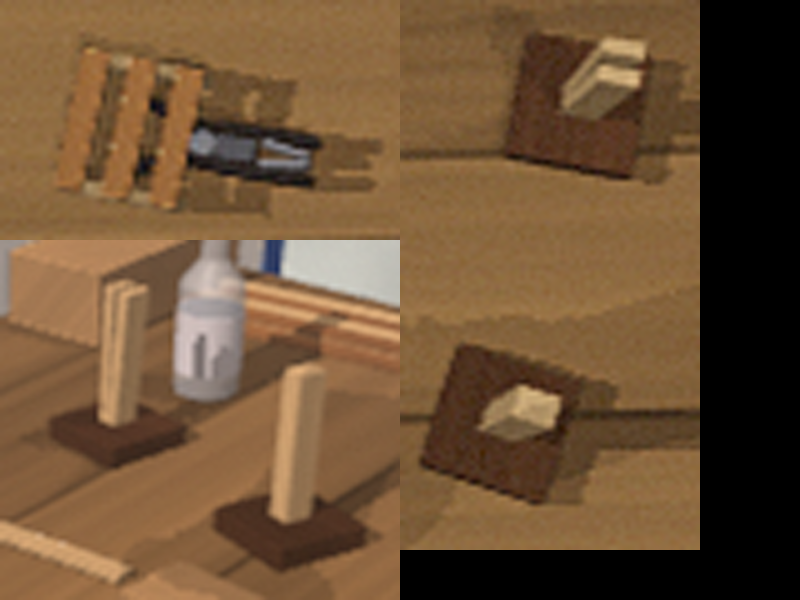

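The far foot is the jig: its two laths split roughly along world x, so the clamp should be clipped on moving along −y. I'll take wrist views above the jig and then above the clamp for accurate poses.

```bash
cat >> h.py <<'E'
from scipy.spatial.transform import Rotation as R
def dq(deg): a=np.radians(deg)/2; return [np.cos(a),np.sin(a),0,0]
def wshot(name):
    s=state();c=read_camera("wrist");cv2.imwrite(f"pics/{name}.png",c["image"][:,:,::-1])
    T=np.eye(4);T[:3,:3]=R.from_quat(s["tcp_rot"]).as_matrix();T[:3,3]=s["ee_pos"]
    np.savez(f"pics/{name}.npz",T=T@c["tool_from_camera"],K=c["mtx"])
def wray(name,u,v,z):
    d=np.load(f"pics/{name}.npz");K=d["K"];x=np.array([u-K[0,2],v-K[1,2]]);r=np.hypot(*x);th=r/K[0,0]
    e=d["T"][:3,:3]@np.r_[np.sin(th)*x/max(r,1e-9),np.cos(th)];o=d["T"][:3,3]
    return o+e*(z-o[2])/e[2]
E
python3 - <<'E'
import sys;sys.path.insert(0,'.')
from h import *
P=dict(jig=[.63,-.22,.33],clamp=[.49,.24,.2],clow=[.49,.24,.005],out=[.48,.14,.005],h=[.65,-.15,.08])
for y in (-98,82):
    for n,p in P.items():
        q=inverse_kinematics(p,dq(y));print(y,n,None if q is None else np.round(q,2))
move_to(P['jig'],dq(-98));print(state()['t']);wshot('wj')
move_to(P['clamp'],dq(-98));print(state()['t']);wshot('wc')
im=np.vstack([cv2.imread('pics/wj.png')[0:300],cv2.imread('pics/wc.png')[0:300]]);cv2.imwrite('pics/w2.png',im)
E
```

```text
-98 jig [-0.01  0.54  0.51  1.25 -0.26  1.42 -2.8 ]
-98 clamp [ 0.23  0.66 -1.29  1.76  0.67  1.25  1.77]
-98 clow [ 0.18  1.   -1.3   1.96  1.1   1.14  1.41]
-98 out [ 0.37  0.95 -1.3   2.08  1.1   1.08  1.51]
-98 h [-0.15  0.74  0.54  1.61 -0.46  0.91 -2.72]
82 jig [ 0.41  0.5  -0.27  1.23  0.13  1.43  0.02]
82 clamp [ 0.01  0.48 -0.82  1.77  0.39  1.07 -1.09]
82 clow [-0.2   0.68 -0.52  1.97  0.56  0.63 -1.23]
82 out [-0.16  0.61 -0.31  2.1   0.39  0.49 -0.91]
82 h [ 0.32  0.69 -0.27  1.59  0.22  0.89 -0.18]
2.5333
6.3667
```

View pics/w2.png

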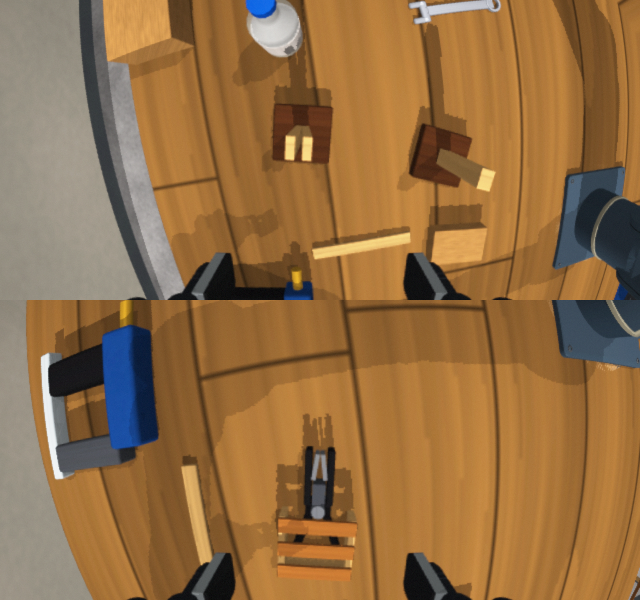

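Wrist views: the jig foot is at about px (303,133), with the two lath tops at (290,148) and (306,148) and a gap between them. The clamp runs from its tip at (320,148) to the hinge disc at (318,213), with the rack slats behind it at rows 220–280. Now the numbers.

```bash
python3 - <<'E'
import sys;sys.path.insert(0,'.')
from h import *
def rect(pts): 
    r=cv2.minAreaRect((pts*1e4).astype(np.float32)); return np.array(r[0])/1e4,np.array(r[1])/1e4,r[2]
def big(m,x0,x1,y0,y1):
    k=np.zeros_like(m);k[y0:y1,x0:x1]=m[y0:y1,x0:x1]
    cs=cv2.findContours(k,cv2.RETR_EXTERNAL,cv2.CHAIN_APPROX_NONE)[0];return sorted(cs,key=cv2.contourArea)[::-1]
im=cv2.imread('pics/wj.png');hsv=cv2.cvtColor(im,cv2.COLOR_BGR2HSV)
print(im[115,285],im[148,290],im[120,350],hsv[115,285],hsv[148,290],hsv[120,350])
m=((hsv[...,2]<105)&(hsv[...,0]<15)).astype(np.uint8)
c=big(m,255,350,98,175)[0][:,0]
print('foot',[rect(np.array([wray('wj',u,v,.025)[:2] for u,v in cv2.convexHull(c)[:,0]]))])
m=((im.min(2)>115)).astype(np.uint8)
for c in big(m,270,330,100,165)[:3]:
    print('lath',cv2.contourArea(c),cv2.boundingRect(c),rect(np.array([wray('wj',u,v,.17)[:2] for u,v in c[:,0]])))
# clamp
im=cv2.imread('pics/wc.png');hsv=cv2.cvtColor(im,cv2.COLOR_BGR2HSV)
print(im[170,309],im[190,318],im[213,318],im[180,360],im[125,318])
m=((im.max(2)<70)).astype(np.uint8)
for c in big(m,290,350,130,222)[:3]:
    print('dark',cv2.contourArea(c),cv2.boundingRect(c))
    if cv2.contourArea(c)>30:
        P=np.array([wray('wc',u,v,.032)[:2] for u,v in c[:,0]]);print(rect(P))
m=((hsv[...,1]<90)&(im.max(2)>80)).astype(np.uint8)
for c in big(m,295,345,130,225)[:4]:
    M=cv2.moments(c)
    if M['m00']>5:u,v=M['m10']/M['m00'],M['m01']/M['m00'];print('grey',M['m00'],cv2.boundingRect(c),wray('wc',u,v,.032))
m=((hsv[...,1]>150)&(im[...,2]>120)&(hsv[...,0]<13)).astype(np.uint8)
for c in big(m,265,370,210,290)[:4]:
    P=np.array([wray('wc',u,v,.044)[:2] for u,v in c[:,0]]);print('slat',cv2.contourArea(c),rect(P))
z=np.vstack([cv2.resize(cv2.imread('pics/wj.png')[90:175,250:350],(700,595))[:, :]]);a=cv2.resize(cv2.imread('pics/wj.png')[95:170,262:342],(400,375));b=cv2.resize(im[135:285,270:365],(380,600))
o=np.zeros((600,780,3),np.uint8);o[:375,:400]=a;o[:,400:]=b;cv2.imwrite('pics/z1.png',o)
E
```

```text
[ 30  53 101] [132 217 247] [ 62 124 183] [ 10 179 101] [ 22 119 247] [ 15 169 183]
foot [(array([ 0.65358618, -0.25388027]), array([0.09321925, 0.0895124 ]), 78.50203704833984)]
lath 150.5 (286, 137, 9, 22) (array([ 0.65755732, -0.25288716]), array([0.02322327, 0.00867645]), 80.66046142578125)
lath 148.0 (303, 138, 9, 22) (array([ 0.63945811, -0.24907488]), array([0.02314808, 0.00864521]), 81.28527069091797)
[29 25 27] [92 85 81] [151 146 142] [ 61 129 185] [ 62 126 181]
dark 1013.0 (303, 146, 32, 75)
(array([0.49367793, 0.25517273]), array([0.08698962, 0.0336366 ]), 79.26094818115234)
dark 4.0 (321, 151, 3, 3)
dark 1.5 (316, 151, 3, 2)
grey 342.5 (311, 185, 14, 35) [0.49746188 0.27560503 0.032     ]
grey 233.5 (311, 153, 17, 28) [0.48981448 0.23431618 0.032     ]
slat 0.0 (array([0.48079263, 0.29898313]), array([0., 0.]), 0.0)
slat 0.0 (array([0.48468779, 0.3163438 ]), array([0.00116952, 0.        ]), 171.65306091308594)
```

View pics/z1.png

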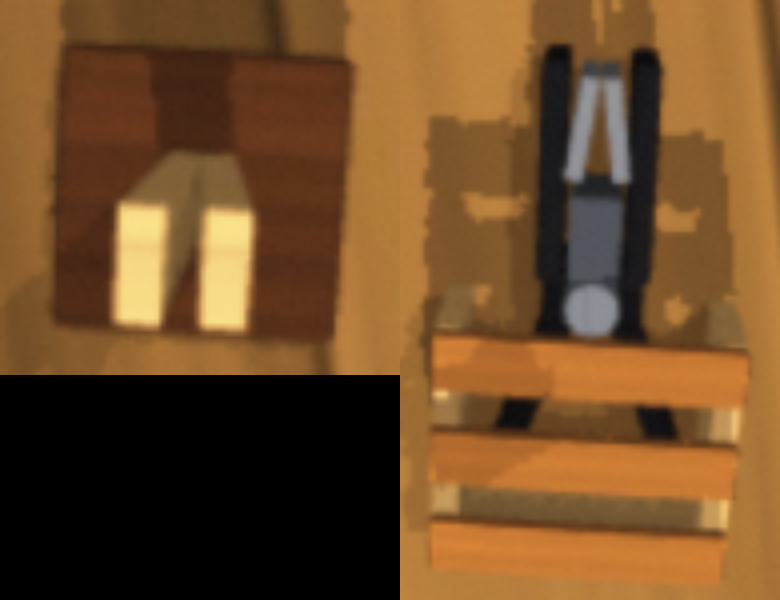

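```bash
python3 - <<'E'
import sys;sys.path.insert(0,'.')
from h import *
f=lambda x,y,z:wray('wc',270+(x-400)/4,135+y/4,z)[:2]
h=f(592,310,.032);t=(f(557,48,.032)+f(646,48,.032))/2
print('hinge',h,'tip',t,np.linalg.norm(t-h),np.degrees(np.arctan2(*(t-h)[::-1])))
for y in (120,220):print('w',np.linalg.norm(f(540,y,.032)-f(658,y,.032)))
fl,fr,bl,br=f(432,335,.044),f(748,352,.044),f(431,570,.044),f(722,582,.044)
print('rack',(fl+fr+bl+br)/4,np.linalg.norm(fl-fr),np.linalg.norm((fl+fr-bl-br)/2),np.degrees(np.arctan2(*((fl+fr-bl-br)/2)[::-1])))
E
```

```text
hinge [0.49911009 0.28918285] tip [0.48556638 0.21308412] 0.07729456513100037 -100.09157671687429
w 0.03307267321522435
w 0.033820204926717494
rack [0.50816616 0.33390827] 0.09102028609894086 0.07950351261654144 -101.29087789096221
```

```bash
python3 - <<'E'
import sys;sys.path.insert(0,'.')
from h import *
d=lambda a:np.array([np.cos(np.radians(a)),np.sin(np.radians(a))])
h=np.array([.4991,.2892]);p=h+.052*d(-100)
move_to([*p,.07],dq(80));print(state()['t'])
g=movel([*p,.004],velocity=.1,guard=6);s=state();print(g,s['ee_pos'],s['t'])
if not g:
    grip(.03,20);s=state();print(s['opening'],s['grasp_force'],s['t'])
    q=p+.1*d(-101);g=movel([*q,.0045],velocity=.1,guard=15);s=state();print(g,s['ee_pos'],s['wrist_force'],s['opening'])
    grip(.085);hold(.25);print(state()['t'])
    b=h+.1*d(-101)
    movel([*q,.06],velocity=.2);move_to([*b,.17],dq(80));print(state()['t']);wshot('wd')
E
```

```text
8.2083
False [0.49040016 0.23787856 0.00430102] 9.0167
0.02993580535275203 0.0 9.5917
False [0.47114334 0.140553   0.00443072] [ 0.28987016  0.68951174 -0.31553046] 0.030135868210930925
11.575
12.5583
```

View pics/wd.png

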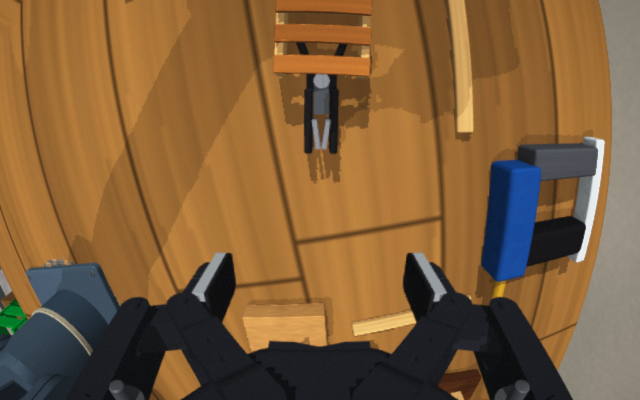

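The clamp did not move. In this view the hinge is at (321,81) and the tip at (321,152), still at the rack. I'll check my localisation with this second view.

```bash
python3 - <<'E'
import sys;sys.path.insert(0,'.')
from h import *
h,t=(wray('wd',321,v,.032)[:2] for v in (81,151))
print('hinge',h,'tip',t,np.linalg.norm(t-h))
c=read_camera("top")
for p in ([.4991,.2892,.032],[.4856,.2131,.032],[.508,.334,.044],[*h,.032],[*t,.032]):print(proj(c,np.array(p)).round(1))
c=read_camera("top");cv2.imwrite('pics/t1.png',cv2.resize(c['image'][180:260,190:310,::-1],(720,480)))
d=np.load('pics/wd.npz');print(d['T'].round(3),state()['ee_pos'],state()['tcp_rot'])
E
```

```text
hinge [0.49940731 0.28817734] tip [0.48724816 0.21877355] 0.07046084549776031
[247.  215.3]
[269.  218.7]
[233.4 212.6]
[247.3 215.2]
[267.4 218.3]
[[ 0.985 -0.165 -0.054  0.494]
 [-0.173 -0.937 -0.304  0.27 ]
 [-0.     0.308 -0.951  0.342]
 [ 0.     0.     0.     1.   ]] [0.47915296 0.19035679 0.16874506] [ 7.66308571e-01  6.42471510e-01 -1.20593594e-03 -2.80631396e-04]
```

View pics/t1.png

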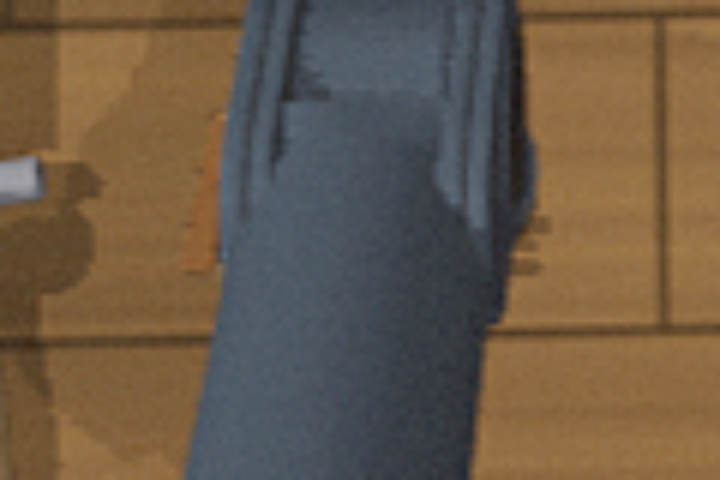

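```bash
python3 - <<'E'
import sys;sys.path.insert(0,'.')
from h import *
d=lambda a:np.array([np.cos(np.radians(a)),np.sin(np.radians(a))])
h=np.array([.4993,.2887]);p=h+.05*d(-100)
move_to([*p,.06],dq(80))
g=movel([*p,.003],velocity=.12,guard=6);s=state();print(g,s['ee_pos'],s['t'])
if not g:
    grip(.0,30);s=state();print(s['opening'],s['grasp_force'],s['t'])
E
```

```text
False [0.49129288 0.23923465 0.00400541] 13.8833
0.00025287076785011307 0.0 14.65
```

```bash
python3 - <<'E'
import sys;sys.path.insert(0,'.')
from h import *
wshot('we')
c=read_camera("side");cv2.imwrite('pics/s1.png',c['image'][:,:,::-1])
a=cv2.resize(c['image'][200:290,220:340,::-1],(480,360));w=cv2.imread('pics/we.png');b=cv2.resize(w,(384,240))
o=np.zeros((600,800,3),np.uint8);o[:360,:480]=a;o[360:,:384]=b;o[360:,400:]=cv2.resize(w[0:240,200:440],(400,400))[:240];cv2.imwrite('pics/v1.png',o)
print(proj(c,np.array([*state()['ee_pos']])),proj(c,np.array([.4993,.2887,.03])))
E
```

```text
[296.58200973 250.88460615] [282.66710469 250.10281834]
```

View pics/v1.png

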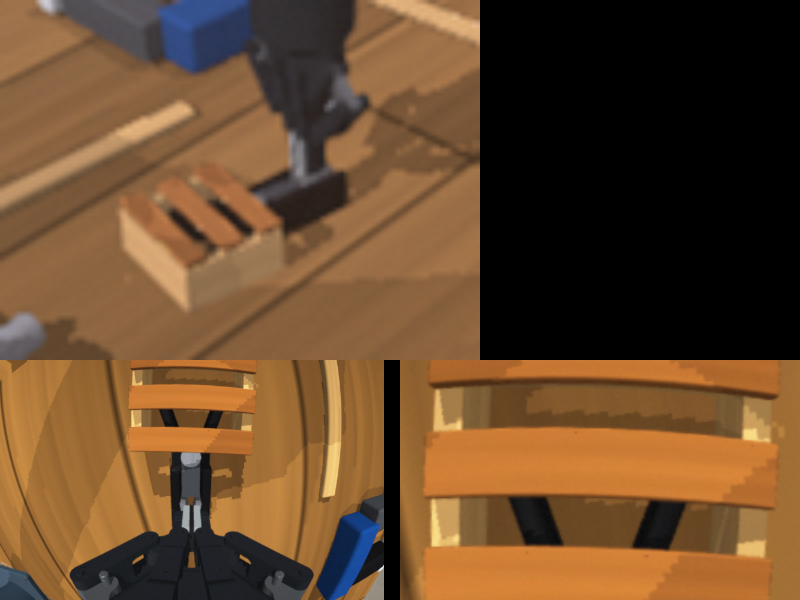

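The side view shows the fingers shut at (296,245), right over the clamp, which has not moved. In the wrist view the projected TCP pixel (319,235) shows clamp rather than fingertip. I'll enlarge this part to see where the fingertips really are.

```bash
python3 - <<'E'
import sys;sys.path.insert(0,'.')
from h import *
w=cv2.imread('pics/we.png');s=cv2.imread('pics/s1.png')
o=np.zeros((600,800,3),np.uint8);o[:600,:400]=cv2.resize(w[150:330,260:380],(400,600),interpolation=cv2.INTER_CUBIC)
o[:480,410:790]=cv2.resize(s[205:265,275:322],(380,480),interpolation=cv2.INTER_CUBIC);cv2.imwrite('pics/v2.png',o)
s=state();print(s['t'],s['ee_pos'],s['tcp_rot'],s['wrist_force'],s['opening'],s['grasp_force'],s['joint_pos'])
E
```

```text
14.75 [0.49063536 0.2394296  0.00298461] [ 7.66072566e-01  6.42754093e-01 -1.66514870e-05  4.04856649e-06] [ 0.34638381 -0.36607375  0.09466392] -0.0006458965605703215 0.0 [-0.91024906  0.73835547  0.59469602  2.00058075 -0.70849545  0.61811999
 -0.01139813]
```

View pics/v2.png

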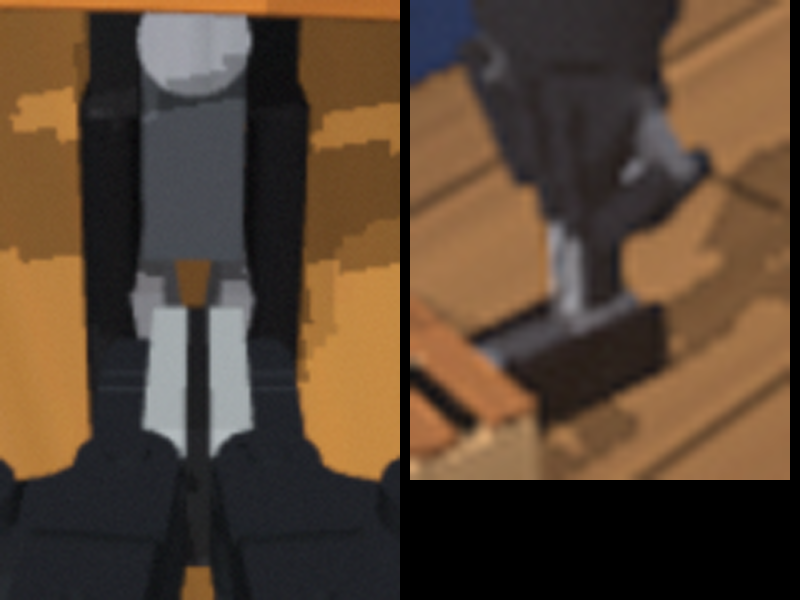

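The shut fingertips are resting at or above the clamp's top even though the TCP reads z = 3 mm, so the tips seem to sit short of the TCP. I'll measure this by touching down gently.

```bash
python3 - <<'E'
import sys;sys.path.insert(0,'.')
from h import *
p=state()['ee_pos']
g=movel([p[0],p[1],-.03],velocity=.04,guard=3);s=state();print(g,s['ee_pos'],s['wrist_force'],s['t'])
E
```

```text
True [0.49072388 0.23946616 0.00223646] [-0.19933203  0.10234779  6.72918629] 14.9833
```

```bash
python3 - <<'E'
import sys;sys.path.insert(0,'.')
from h import *
p=state()['ee_pos']
movel([.4906,.2394,.012],velocity=.15);grip(.085)
g=movel([.4906,.2394,-.026],velocity=.07,guard=4);s=state();print(g,s['ee_pos'],s['wrist_force'],s['t'])
if not g or s['ee_pos'][2]<-.018:
    grip(.03,20);s=state();print(s['opening'],s['grasp_force'],s['wrist_force'],s['t'])
E
```

```text
False [ 0.49068434  0.23919726 -0.02610962] [ 0.03325699 -0.71695165  0.61846187] 16.7083
0.032964876706000526 20.347790122032166 [-1.88622581  0.16331688  5.77402944] 17.2417
```

Confirmed: the real tips end about 30 mm short of the TCP. The clamp is now held (33 mm opening, 20 N), so I'll draw it out.

```bash
python3 - <<'E'
import sys;sys.path.insert(0,'.')
from h import *
d=lambda a:np.array([np.cos(np.radians(a)),np.sin(np.radians(a))])
p=state()['ee_pos'];p[:2]=.49068,.2392
movel([*p[:2],-.0235],velocity=.05)
q=p[:2]+.1*d(-101)
g=movel([*q,-.0235],velocity=.12,guard=20);s=state();print(g,s['ee_pos'],s['opening'],s['grasp_force'],s['wrist_force'])
grip(.085);hold(.25);print(state()['t'])
movel([*q,.015],velocity=.2)
# above the handles: hinge was 50 mm behind the grasp, grip point 46 mm further
b=q-.096*d(-100)
movel([*b,.05],velocity=.2);print(state()['t'],b);wshot('wf')
im=cv2.imread('pics/wf.png');cv2.imwrite('pics/v3.png',im)
E
```

```text
False [ 0.47183262  0.14186758 -0.02354741] 0.03325114063651197 20.102519989013672 [ 0.27101191  0.61108075 -1.58397565]
19.2833
20.2833 [0.48826933 0.23557883]
```

View pics/v3.png

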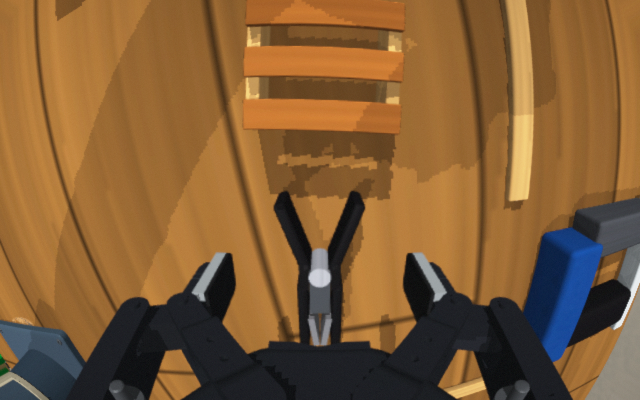

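The clamp lies free in front of the rack: hinge at (319,278), handle ends at (281,194) and (358,194), centred between the fingers. Before the squeeze I'll check the numbers, and cross-check the lath position with the top view.

```bash
python3 - <<'E'
import sys;sys.path.insert(0,'.')
from h import *
h=wray('wf',319,278,.032);a,b=wray('wf',281,195,.032),wray('wf',358,195,.032);m=(a+b)/2
print('hinge',h,'handle end mid',m,np.linalg.norm(h-m),np.linalg.norm(a-b),np.degrees(np.arctan2(*(h-m)[1::-1])), state()['ee_pos'])
c=read_camera('top');im=cv2.imread('pics/top0.png')
k=(im.min(2)>105).astype(np.uint8);k[:150]=0;k[195:]=0;k[:,:385]=0;k[:,420:]=0
for o in cv2.findContours(k,cv2.RETR_EXTERNAL,cv2.CHAIN_APPROX_NONE)[0]:
    M=cv2.moments(o)
    if M['m00']>8:print(cv2.boundingRect(o),M['m00'],ray(c,M['m10']/M['m00'],M['m01']/M['m00'],.17))
for p in ([.6576,-.2529,.17],[.6395,-.2491,.17]):print(proj(c,np.array(p)))
for p in ([.68,-.09,.085],[.68,-.11,.055],[.67,-.16,.055]):
    q=inverse_kinematics(p,dq(80.5));print(None if q is None else q.round(2))
E
```

```text
hinge [0.48079183 0.19164684 0.032     ] handle end mid [0.49206771 0.25329193 0.032     ] 0.06266786755042816 0.04959768292014335 -100.36572963111642 [0.48762471 0.23365883 0.04931597]
(405, 163, 8, 4) 11.5 [ 0.63624108 -0.24858191  0.17      ]
(405, 158, 9, 3) 10.5 [ 0.65487118 -0.25252786  0.17      ]
[409.24848864 158.2008609 ]
[408.34349735 163.72825533]
[-0.28  0.79  0.63  1.55 -0.53  0.98  0.35]
[-0.24  0.82  0.61  1.57 -0.55  0.93  0.4 ]
[-0.16  0.82  0.61  1.57 -0.55  0.93  0.47]
```

```bash
cat > k.py <<'E'
from h import *
d=lambda a:np.array([np.cos(np.radians(a)),np.sin(np.radians(a))])
A=-99.5; n=np.array([-d(A)[1],d(A)[0]])   # n: across the laths, towards the rigid one
C=.682*np.array([.988,-.156])-.1475*np.array([.156,.988])
def at(dist): return C-dist*d(A)
def st(m=''):
    s=state();print(m,s['t'].__round__(2),s['ee_pos'].round(4),s['opening'].__round__(4),round(float(s['grasp_force']),1),s['wrist_force'].round(2))
E
python3 - <<'E'
import sys;sys.path.insert(0,'.')
from k import *
print(C,n)
p=[.4887,.2366]
g=movel([*p,-.0225],velocity=.12,guard=5);st(g)
if not g:
    grip(.015,45);st('squeezed')
    movel([*p,.08],velocity=.2);st('lift')
    if state()['opening']<.03:
        move_to([*at(.16),.06],dq(A+180));st('pre');wshot('wg')
        im=cv2.imread('pics/wg.png');hsv=cv2.cvtColor(im,cv2.COLOR_BGR2HSV)
        k=((hsv[...,1]<60)&(im.max(2)>110)).astype(np.uint8)
        for o in cv2.findContours(k,cv2.RETR_EXTERNAL,cv2.CHAIN_APPROX_NONE)[0]:
            x,y,w,h=cv2.boundingRect(o)
            if 280<x<360 and w*h>30:print(x,y,w,h)
E
```

```text
[ 0.650806 -0.252122] [ 0.9862856  -0.16504761]
False 21.14 [ 0.4891  0.2363 -0.0221] 0.0854 0.0 [0.64 0.17 0.7 ]
squeezed 21.74 [ 0.4904  0.2375 -0.0204] 0.02 43.5 [-0.55  0.88 17.75]
lift 22.4 [0.488  0.2369 0.0794] 0.0204 44.1 [ 0.05  0.41 -1.73]
pre 23.82 [ 0.6771 -0.092   0.0595] 0.0202 44.1 [ 0.62  0.74 -1.1 ]
313 312 12 34
343 242 18 45
```

```bash
python3 - <<'E'
import sys;sys.path.insert(0,'.')
from k import *
g=movel([*at(.112),.06],velocity=.07,guard=4);st(g)
if not g:
    g=movel([*at(.08),.06],velocity=.02,guard=4);st(g);hold(.3);st()
print((C-state()['ee_pos'][:2])@d(A))
E
```

```text
False 24.71 [ 0.6694 -0.1412  0.0599] 0.0202 44.1 [ 0.65  0.7  -0.89]
True 25.5 [ 0.667  -0.1527  0.0594] 0.02 44.1 [-0.05  0.61 -1.11]
 25.8 [ 0.6666 -0.1526  0.0588] 0.0204 44.1 [-0.46  0.17 -0.82]
0.10073660639677744
```

```bash
python3 - <<'E'
import sys;sys.path.insert(0,'.')
from k import *
for i in range(7):
    D=.0995-.0015*i
    g=movel([*at(D),.06],velocity=.02,guard=8);f=state()['wrist_force'];st((g,round(D,4),round(-f[:2]@d(A),1),round(f[:2]@n,1)))
    if -f[:2]@d(A)>5: break
hold(.3);st((C-state()['ee_pos'][:2])@d(A))
E
```

```text
(False, 0.0995, np.float64(4.2), np.float64(-1.8)) 26.05 [ 0.6671 -0.1529  0.0596] 0.0199 44.3 [-1.08  4.4  -2.57]
(False, 0.098, np.float64(7.7), np.float64(-1.8)) 26.3 [ 0.6671 -0.153   0.0597] 0.0201 44.4 [-0.49  7.91 -0.97]
0.10045155831771767 26.6 [ 0.6671 -0.153   0.0596] 0.02 44.4 [-0.28  8.17 -1.38]
```

```bash
python3 - <<'E'
import sys;sys.path.insert(0,'.')
from k import *
c=read_camera('side');im=c['image'];cv2.imwrite('pics/s2.png',im[:,:,::-1])
J=C+n*.0015
for off in (-.026,-.022,-.018):
  print(off,[(k,int(im[v,u].max())) for k in range(-40,56,4) for u,v in [proj(c,np.array([*(J+off*n+k/1000*d(A)),.098])).round().astype(int)]])
# loose lath: print brightness across laths
E
```

```text
-0.026 [(-40, 41), (-36, 41), (-32, 42), (-28, 45), (-24, 44), (-20, 44), (-16, 44), (-12, 41), (-8, 42), (-4, 42), (0, 41), (4, 42), (8, 42), (12, 43), (16, 44), (20, 40), (24, 40), (28, 43), (32, 65), (36, 65), (40, 116), (44, 133), (48, 127), (52, 127)]
-0.022 [(-40, 43), (-36, 42), (-32, 42), (-28, 44), (-24, 45), (-20, 45), (-16, 45), (-12, 44), (-8, 41), (-4, 42), (0, 42), (4, 41), (8, 42), (12, 42), (16, 40), (20, 44), (24, 41), (28, 41), (32, 43), (36, 65), (40, 104), (44, 132), (48, 133), (52, 127)]
-0.018 [(-40, 42), (-36, 44), (-32, 42), (-28, 42), (-24, 45), (-20, 44), (-16, 45), (-12, 45), (-8, 44), (-4, 44), (0, 42), (4, 46), (8, 41), (12, 42), (16, 42), (20, 44), (24, 42), (28, 41), (32, 41), (36, 91), (40, 104), (44, 104), (48, 132), (52, 133)]
```

The nose reaches about 30 mm past the lath centre (27 expected), so the clamp is home with about 8 N on the throat. I'll release and withdraw.

```bash
python3 - <<'E'
import sys;sys.path.insert(0,'.')
from k import *
grip(.085);hold(.2);st('open')
p=state()['ee_pos']
g=movel([*p[:2],.15],velocity=.12,guard=8);st(g)
movel([*(p[:2]-.06*d(A)),.3],velocity=.2);st()
wshot('wh')
c=read_camera('side');im=c['image'];cv2.imwrite('pics/s3.png',im[:,:,::-1])
J=C+n*.0015
for off in (-.02,-.016):
  print(off,[(k,int(im[v,u].max())) for k in range(-100,48,6) for u,v in [proj(c,np.array([*(J+off*n+k/1000*d(A)),.09])).round().astype(int)]])
# lath tops now, from the wrist camera, and the dark clamp in plan
w=cv2.imread('pics/wh.png');k=(w.min(2)>115).astype(np.uint8)
for o in cv2.findContours(k,cv2.RETR_EXTERNAL,cv2.CHAIN_APPROX_NONE)[0]:
    if cv2.contourArea(o)>40:
        P=np.array([wray('wh',u,v,.17)[:2] for u,v in o[:,0]])
        if np.linalg.norm(P.mean(0)-J)<.06:print('light',P.mean(0),cv2.minAreaRect((P*1e3).astype(np.float32)))
k=(w.max(2)<60).astype(np.uint8)
for o in cv2.findContours(k,cv2.RETR_EXTERNAL,cv2.CHAIN_APPROX_NONE)[0]:
    if cv2.contourArea(o)>100:
        P=np.array([wray('wh',u,v,.112)[:2] for u,v in o[:,0]]);print('dark',cv2.boundingRect(o),cv2.minAreaRect((P*1e3).astype(np.float32)))
E
```

```text
open 27.49 [ 0.6669 -0.1555  0.06  ] 0.085 0.0 [-1.03 -0.48 -0.12]
False 28.39 [ 0.6665 -0.1552  0.1492] 0.085 0.0 [ 0.17  0.17 -0.64]
 29.35 [ 0.6762 -0.0966  0.2987] 0.0848 0.0 [-0.24  0.5  -0.48]
-0.02 [(-100, 52), (-94, 39), (-88, 51), (-82, 53), (-76, 74), (-70, 95), (-64, 44), (-58, 58), (-52, 41), (-46, 43), (-40, 45), (-34, 42), (-28, 41), (-22, 44), (-16, 44), (-10, 45), (-4, 44), (2, 46), (8, 44), (14, 46), (20, 45), (26, 87), (32, 123), (38, 136), (44, 134)]
-0.016 [(-100, 43), (-94, 40), (-88, 51), (-82, 37), (-76, 53), (-70, 40), (-64, 40), (-58, 41), (-52, 41), (-46, 43), (-40, 45), (-34, 44), (-28, 46), (-22, 43), (-16, 44), (-10, 45), (-4, 45), (2, 46), (8, 44), (14, 47), (20, 45), (26, 41), (32, 90), (38, 129), (44, 136)]
light [ 0.66455737 -0.27954547] ((667.73583984375, -278.5063171386719), (49.29132080078125, 82.67324829101562), 1.1202149391174316)
dark (208, 211, 6, 48) ((517.64599609375, -161.51821899414062), (71.48680877685547, 5.452579975128174), 69.8143081665039)
dark (327, 201, 18, 93) ((679.528076171875, -208.46163940429688), (136.5355682373047, 21.8313045501709), 82.29772186279297)
dark (303, 200, 17, 92) ((648.4598999023438, -201.16342163085938), (134.82275390625, 17.301002502441406), 76.63341522216797)
dark (0, 167, 14, 52) ((74.1375503540039, -32.77091979980469), (127.65257263183594, 52.769256591796875), 53.61565017700195)
dark (9, 152, 31, 61) ((153.00408935546875, -20.01934051513672), (108.50658416748047, 108.30006408691406), 81.69952392578125)
dark (36, 114, 27, 101) ((248.5978546142578, -5.8744049072265625), (8.900914192199707, 170.11764526367188), 0.072616808116436)
dark (341, 28, 84, 55) ((772.903564453125, 24.308759689331055), (65.5260009765625, 96.92949676513672), 84.4135971069336)
dark (29, 0, 544, 400) ((629.7449951171875, -315.765869140625), (928.396240234375, 1555.0693359375), 80.87207794189453)
```

```bash
python3 - <<'E'
import sys;sys.path.insert(0,'.')
from k import *
w=cv2.imread('pics/wh.png');hsv=cv2.cvtColor(w,cv2.COLOR_BGR2HSV)
k=((hsv[...,2]>215)&(hsv[...,0]>17)&(hsv[...,0]<28)&(hsv[...,1]>70)).astype(np.uint8)
for o in cv2.findContours(k,cv2.RETR_EXTERNAL,cv2.CHAIN_APPROX_NONE)[0]:
    if cv2.contourArea(o)>40:
        P=np.array([wray('wh',u,v,.17)[:2] for u,v in o[:,0]]);print(cv2.boundingRect(o),cv2.minAreaRect((P*1e3).astype(np.float32)))
# hinge disc: bright grey
k=((hsv[...,1]<60)&(w.max(2)>100)).astype(np.uint8)
for o in cv2.findContours(k,cv2.RETR_EXTERNAL,cv2.CHAIN_APPROX_NONE)[0]:
    x,y,a,b=cv2.boundingRect(o)
    if 290<x<350 and 190<y<300 and a*b>40:
        print(x,y,a,b,wray('wh',x+a/2,y+a/2,.112),wray('wh',x+a/2,y+b-a/2,.112))
c=read_camera('top')
h=cv2.cvtColor(c['image'],cv2.COLOR_RGB2HSV);im=c['image'];k=(im.min(2)>105).astype(np.uint8);k[:150]=0;k[180:]=0;k[:,:385]=0;k[:,420:]=0
for o in cv2.findContours(k,cv2.RETR_EXTERNAL,cv2.CHAIN_APPROX_NONE)[0]:print('top',cv2.boundingRect(o),cv2.contourArea(o))
E
```

```text
(313, 273, 17, 42) ((655.9330444335938, -233.54849243164062), (60.645450592041016, 19.601842880249023), 80.48173522949219)
(137, 267, 14, 21) ((429.4736328125, -183.9221954345703), (30.815876007080078, 19.412269592285156), 68.18970489501953)
(146, 232, 36, 34) ((477.238037109375, -147.03604125976562), (73.43161010742188, 10.354236602783203), 30.33210563659668)
(196, 108, 112, 39) ((617.503662109375, -31.42385482788086), (115.63990020751953, 13.608222961425781), 1.9231294393539429)
311 271 3 21 [ 0.64385385 -0.23661047  0.112     ] [ 0.63857547 -0.26615066  0.112     ]
329 266 3 15 [ 0.66901898 -0.23277639  0.112     ] [ 0.66612705 -0.25190684  0.112     ]
317 234 13 23 [ 0.6662599  -0.19124618  0.112     ] [ 0.66392581 -0.20560815  0.112     ]
top (402, 167, 9, 3) 4.0
top (389, 160, 6, 5) 14.0
top (405, 158, 9, 6) 34.0
```

```bash
python3 -c "
from station import *
print(hand_in())"
```

```text
the job is handed in; nothing more can be done
None
```

The job is handed in at about 30 s of the 43 s allowed: the clamp sits level around both laths, pressed home with about 8 N before release. The last camera check showed the lath tops shut at 19.6 mm across, and I touched nothing else on the bench; the hand-in returned no verdict.

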